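Potter's wheel to half speed

TASK

Set the potter's wheel to half speed: on the control box with the long, ball-topped lever, move that lever from where it leans until it stands straight up, in the middle of its swing, and let go of it. Leave the short lever with the crossbar handle on the other box as it is.

Things in the scene. Friction and masses are not known exactly. Their poses are not given: they have to be found in the camera images.
- speed_base: Fixed grey box of the speed lever, 150 (x) x 90 (y) x 60 mm high; black slot along the top, thin aluminium quadrant plate with ticks 24 mm to the +y side of the slot, up to 107 mm above the table. Origin: centre of underside, on the table; z up, x along the slot; turned up to 30 degrees. Hinge line: along the box's y, 50 mm above the origin. The direction lever's box looks the same.
- speed_lever (a joint): Angle of the long speed lever, rad: 0 = leaning 0.8 rad (46 degrees) to the box's -x end (stopped), 0.8 = straight up (half speed), 1.6 = leaning 0.8 rad to the +x end (full speed). Starts between 0.02 and 0.45. Friction hinge: about 1.7 N at the knob moves it, and it stays where it is left.
- speed_tip (a point): Centre of the black ball knob, 32 mm in diameter, on top of the speed lever (a steel rod 10 mm thick). It is 120 mm from the hinge line, so 170 mm above the table when the lever is straight up. The ball can turn between fingers that pinch it.
- direction_tip (a point): Centre of the crossbar (black, 16 mm thick, 56 mm long, along that box's y) on the short direction lever of the other box: 70 mm from its hinge line, so at most 120 mm above the table. It may lean to either end. To be left alone.
Not all that is in view belongs to the job. What is shaped like the speed_base but red or yellow is not meant.

How it is judged:
At the end, for the whole second after the job is handed in: The long ball-topped speed lever stands straight up (joint 0.8 rad) to within 0.18 rad (10 degrees), at rest and let go; the short lever's crossbar is within 15 mm of where it was (value of joint speed_lever between 0.62 and 0.98 rad and velocity of joint speed_lever between -0.05 and 0.05 rad/s and distance of direction_tip from where it was at the start of the episode below 0.015 m); the robot touches nothing.
It fails at once if the short direction lever's crossbar is moved by 15 mm or more (distance of direction_tip from where it was at the start of the episode above 0.015 m).
It also fails if it takes over 32 s, if anything falls off the work surface, if the arm or the gripper's body presses on something with over 40 N, if the wrist force passes 120 N, or if a joint passes its speed limit or range.

ROBOT

A 6-joint arm with a two-finger parallel gripper is mounted at the origin on the work surface. World frame = base frame: x ahead of the robot, y to its left, z up, the work surface at z = 0. Lengths are in m, angles in rad, forces in N, time in s.
With the tool pointing down it reaches from about 0.325 to 1 m from the base axis. Payload 5.1 kg.
Tool frame: the origin (TCP) lies midway between the tips of the shut fingers; the grasp point (between the pads) lies 19 mm behind it; z points along the fingers, y is the line along which they close (so a half turn about z gives the same grasp; the last joint's range is limited). The gripper opens to 85 mm and grips with 20 to 120 N. Pads are 22 mm wide; open, the fingers measure 114 mm over their backs; the gripper's body (76 mm by 85 mm) begins 54 mm behind the grasp point. The pads swing forward as they close: fully open they stand 13 mm farther back than shut.
Start: joints at [1.058, 0.124, 1.65, -0, 1.367, -0.083], TCP at [0.271, 0.591, 0.231] pointing down, gripper open.
Joint ranges: [-2.61, 2.61], [-1.02, 2.33], [0.03, 2.71], [-1.35, 4.49], [0.32, 2.68], [-2.91, 2.91]. Speed limits (rad/s): [2.57, 2.57, 3.14, 3.14, 3.14, 3.14].

INTERFACE

Orientations are given as a unit quaternion [x, y, z, w].
In Python, from workcell import get_obs, grab_frame, camera_info, sign_off gives the robot as it stands.
- The arm moves only by the tool send_rows, never from a script. Its argument "series" is a list of rows, each an object with "twist": the turn, a rotation vector about the tool's x, y, z in degrees, a list of three; "delta_pos": the shift along the tool's x, y, z in mm, a list of three; "jaw": the opening in per cent of the stroke, from 0 (shut) to 100 (fully open). A call has 1 to 5 rows; each row is the pose to reach, as a shift and turn from the pose commanded when the call began, along the tool's axes at that moment; what a row does not reach only later rows make up. A row lasts 1/10 s, in which the tool goes at most 50 mm and 8.59 degrees, less where a joint would pass 70% of its speed; a pose out of reach is approached as far as the arm can. A call with a gripper value outside its range is refused whole. The fingers move at their own pace and stop on an object; "squeeze" is the grip in N (left out, the last holds). Time passes only in rows, so rows that repeat a pose let the fingers close. It gives the time, the measured TCP pose, the force, the opening and the grip force at its end, in the units of the state.
- get_obs(): the state, without advancing time (a new reading comes with each control period).
- grab_frame(name): name is "scene" or "top" or "wrist"; returns the picture (400x640x3 uint8, blue, green, red); there is no depth.
- camera_info(name): a dict with "intrinsics" (3x3 intrinsics, pixels), "camera_from_world" (4x4, takes a point from world to camera coordinates). Camera axes: x right, y down, z forward; pixel columns grow to the right and rows downward; lengths in m; the calibration is good to about 2 mm. A picture is of the moment at which its call begins: read the wrist's pose just before it. camera_info takes no time and is no camera call; for the wrist camera it gives the pose at the moment of the call.
- sign_off(): hands the job in; it is judged then, once.
The state is a dict: "time_s": time; "qpos": joint angles; "dq": joint speeds; "tau": joint torques, N m; "position": TCP position; "orientation": TCP orientation; "ft_force": force on the tool from outside, world axes, zero at the start; "wrist_torque": the same for the moment, N m; "width": opening from 0.0 (shut) to 1.0 (fully open); "gripper_force": force on a finger pad.
Only numpy, scipy, OpenCV 4.12 (cv2) and the standard library are available. Lean on these libraries where they do the work, as an engineer would, in place of code of your own. Each camera call takes 0.05 s, during which the arm holds its last target. There are 200 camera calls.

## Working session

There is one attempt and no reset: what is moved stays moved. The work goes in short steps, Python scripts to look and compute and a tool call to move; the robot and the scene stay as the last step left them, time stands still between calls to the robot, and variables do not carry over. Pictures are saved under pics/ and viewed, at most 10 in all, crops included, and the job is handed in when it is done.

Besides the shell and the picture viewer there is one more tool, called after "Request:" as a command line: name --argument value ..., lists and objects as JSON in quotes. send_rows: Moves the arm, as the interface text tells. Its arguments: {"type":"object","properties":{"series":{"type":"array"},"squeeze":{"type":"number"}},"required":["series"]}

```bash
mkdir -p pics; python3 - <<'E'
from workcell import *
import cv2,numpy as np
a=grab_frame("top");b=grab_frame("scene")
cv2.imwrite("pics/top.png",a);cv2.imwrite("pics/scene.png",b)
for n in("top","scene"):
    c=camera_info(n);print(n,np.round(c["intrinsics"],1).tolist(),np.round(c["camera_from_world"],3).tolist())
o=get_obs();print(o["time_s"],o["position"],o["orientation"])
E
```

```text
top [[405.0, 0.0, 318.4], [0.0, 405.0, 201.0], [0.0, 0.0, 1.0]] [[0.015, -1.0, 0.024, -0.152], [-0.99, -0.018, -0.142, 0.452], [0.142, -0.021, -0.99, 1.221], [0.0, 0.0, 0.0, 1.0]]
scene [[394.7, 0.0, 318.7], [0.0, 394.7, 190.5], [0.0, 0.0, 1.0]] [[0.504, 0.864, -0.008, -0.109], [0.545, -0.325, -0.773, -0.214], [-0.67, 0.385, -0.634, 1.482], [0.0, 0.0, 0.0, 1.0]]
0.1 [0.27062175 0.59035212 0.23013935] [ 2.13270310e-01  9.76992727e-01 -9.53166767e-04 -2.77587943e-04]
```

View pics/top.png

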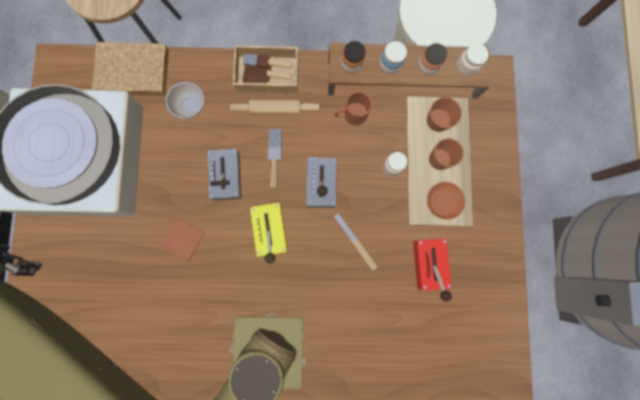

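View pics/scene.png

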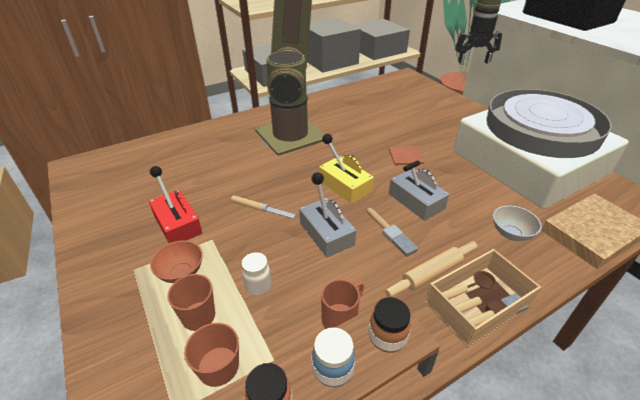

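Candidates in top / scene view:
- Grey box with ball: (321,182) / (327,225), ball at (322,191) / (317,178).
- Grey box with crossbar: (223,173) / (418,192). To be left alone.
- Yellow box (268,230) and red box (433,265): decoys.

I choose the grey box with the ball, and check it in a close crop.

```bash
cat > h.py <<'E'
import numpy as np,cv2
from workcell import *
def ray(n,uv,c=None):
    c=c or camera_info(n);T=np.array(c["camera_from_world"]);K=np.array(c["intrinsics"])
    d=T[:3,:3].T@np.linalg.solve(K,[uv[0],uv[1],1]);return -T[:3,:3].T@T[:3,3],d/np.linalg.norm(d)
def onz(n,uv,z,c=None):
    o,d=ray(n,uv,c);return o+d*(z-o[2])/d[2]
def tri(r1,r2):
    A=np.array([r1[1],-r2[1]]).T;s=np.linalg.lstsq(A,r2[0]-r1[0],rcond=None)[0]
    p,q=r1[0]+s[0]*r1[1],r2[0]+s[1]*r2[1];return (p+q)/2,np.linalg.norm(p-q)
def blob(im,box,f):
    x0,y0,x1,y1=box;m=f(im[y0:y1,x0:x1].astype(int)).astype(np.uint8)
    n,l,s,c=cv2.connectedComponentsWithStats(m);i=1+np.argmax(s[1:,4]);return c[i]+[x0,y0],s[i],(l==i).astype(np.uint8)
E
python3 - <<'E'
from h import *
a=cv2.imread("pics/top.png");b=cv2.imread("pics/scene.png")
z=lambda i,x,y:cv2.resize(i[y:y+70,x:x+70],(390,390),interpolation=cv2.INTER_NEAREST)
cv2.imwrite("pics/crop.png",np.hstack([z(a,287,148),z(b,290,167)]))
dark=lambda p:p.max(2)<60
cs,ss,_=blob(b,(305,168,330,187),dark);print("scene ball",cs,ss)
ct,st,_=blob(a,(314,183,331,199),dark);print("top ball",ct,st)
print(tri(ray("scene",cs),ray("top",ct)))
grey=lambda p:(p.max(2)-p.min(2)<32)&(p.max(2)>60)
c,s,m=blob(a,(295,145,348,215),grey)
k=cv2.findContours(m,0,2)[0];r=cv2.minAreaRect(k[0]+np.array([[295,145]]));print(c,s,r)
for p in cv2.boxPoints(r):print(p,onz("top",p,.06).round(3),onz("top",p,0).round(3))
E
```

```text
scene ball [317.16666667 178.125     ] [ 7  5 11 11 96]Traceback (most recent call last):
  File "<stdin>", line 7, in <module>
  File "h.py", line 13, in blob
    n,l,s,c=cv2.connectedComponentsWithStats(m);i=1+np.argmax(s[1:,4]);return c[i]+[x0,y0],s[i],(l==i).astype(np.uint8)
                                                    ~~~~~~~~~^^^^^^^^^
    return _wrapfunc(a, 'argmax', axis=axis, out=out, **kwds)
    return bound(*args, **kwds)
ValueError: attempt to get argmax of an empty sequence
```

View pics/crop.png

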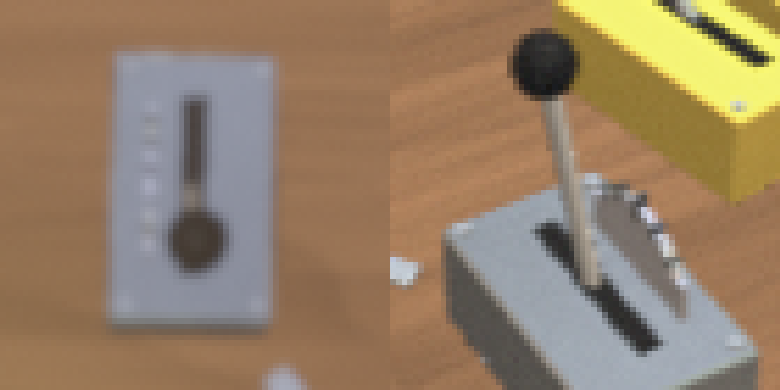

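The crop shows the grey box with the long rod and black ball, at top (322.2,191.1) and scene (317,178). The quadrant is on the image left (+y), and the ball leans toward the robot (-x), as described.

```bash
python3 - <<'E'
from h import *
a=cv2.imread("pics/top.png")
P,g=tri(ray("scene",(317.2,178.1)),ray("top",(322.2,191.1)));print("ball",P.round(4),g)
f=lambda u,v:onz("top",(287+u/5.571-.5,148+v/5.571-.5),.06)
TL,TR,BL,BR=[f(*q) for q in((115,54),(275,56),(107,322),(271,322))]
c=(TL+TR+BL+BR)/4;x=(TL+TR-BL-BR)/2;y=(TL+BL-TR-BR)/2
print(c,np.linalg.norm(x),np.linalg.norm(y),np.degrees([np.arctan2(x[1],x[0]),np.arctan2(-y[0],y[1])]))
s1,s2=f(195,95),f(195,200);print("slot dir",s1,s2)
u=x/np.linalg.norm(x);print("along",(P-c)@u,"ang",.8+np.arctan2((P-c)@u,P[2]-.05),"r",np.hypot((P-c)@u,P[2]-.05),"lat",(P-c)@[-u[1],u[0],0])
for n,uv in (("top",(224,182)),):print("dir tip~",onz(n,uv,.11))
E
```

```text
ball [ 0.4658 -0.1507  0.1558] 0.0025543837250038173
[ 0.51213351 -0.15067483  0.06      ] 0.14896927011584005 0.08884747839309928 [-0.45898789  0.75520926]
slot dir [ 0.56398179 -0.15155009  0.06      ] [ 0.50511876 -0.15236663  0.06      ]
along -0.046367888628541486 ang 0.3870027751767171 r 0.11552798041663234 lat -0.0004289894337604477
dir tip~ [0.49432545 0.13304428 0.11      ]
```

Request:
send_rows --series '[{"twist":[0,0,-5],"delta_pos":[-30,-37,0],"jaw":100},{"twist":[0,0,-10],"delta_pos":[-60,-74,0],"jaw":100},{"twist":[0,0,-15],"delta_pos":[-90,-111,0],"jaw":100},{"twist":[0,0,-20],"delta_pos":[-120,-148,0],"jaw":100},{"twist":[0,0,-24.6],"delta_pos":[-150,-185,0],"jaw":100}]'

```text
time_s: 0.6
position: [0.33, 0.3583, 0.2307]
orientation: [-0.002, 1.0, -0.0, -0.0]
ft_force: [0.8, 0.2, 0.4]
width: 0.999
gripper_force: 0.0
```

Request:
send_rows --series '[{"twist":[0,0,0],"delta_pos":[-12,-48,0],"jaw":100},{"twist":[0,0,0],"delta_pos":[-24,-96,0],"jaw":100},{"twist":[0,0,0],"delta_pos":[-36,-144,0],"jaw":100},{"twist":[0,0,0],"delta_pos":[-48,-192,0],"jaw":100},{"twist":[0,0,0],"delta_pos":[-60,-240,0],"jaw":100}]'

```text
time_s: 1.1
position: [0.3898, 0.1183, 0.2311]
orientation: [-0.0, 1.0, 0.0, 0.0]
ft_force: [0.9, 0.8, -0.3]
width: 0.996
gripper_force: 0.0
```

Request:
send_rows --series '[{"twist":[0,0,0],"delta_pos":[-12,-48,0],"jaw":100},{"twist":[0,0,0],"delta_pos":[-24,-96,0],"jaw":100},{"twist":[0,0,0],"delta_pos":[-36,-144,0],"jaw":100},{"twist":[0,0,0],"delta_pos":[-48,-192,0],"jaw":100},{"twist":[0,0,0],"delta_pos":[-60,-240,0],"jaw":100}]'

```text
time_s: 1.6
position: [0.4497, -0.122, 0.2311]
orientation: [0.001, 1.0, 0.0, 0.0]
ft_force: [0.5, 1.1, 0.7]
width: 1.0
gripper_force: 0.0
```

Request:
send_rows --series '[{"twist":[0,0,0],"delta_pos":[-15,-29,0],"jaw":100},{"twist":[0,0,0],"delta_pos":[-15,-29,0],"jaw":100},{"twist":[0,0,0],"delta_pos":[-15,-29,0],"jaw":100}]'

```text
time_s: 1.9
position: [0.4645, -0.1491, 0.2306]
orientation: [0.001, 1.0, 0.001, -0.001]
ft_force: [0.2, 0.2, -0.5]
width: 1.0
gripper_force: 0.0
```

```bash
python3 - <<'E'
from h import *
o=get_obs();c=camera_info("wrist");w=grab_frame("wrist");cv2.imwrite("pics/w1.png",w);print(o["position"].round(4),o["qpos"].round(2))
T=np.array(c["camera_from_world"]);K=np.array(c["intrinsics"])
for p in([.466,-.151,.156],[.512,-.151,.06]):
    q=K@(T[:3,:3]@p+T[:3,3]);print(q[:2]/q[2])
m=(w.max(2)<45).astype(np.uint8);n,l,s,ce=cv2.connectedComponentsWithStats(m)
for i in range(1,n):
    if s[i,4]>200:print(s[i],ce[i].round(1),onz("wrist",ce[i],.156,c).round(4))
E
```

```text
[ 0.4645 -0.1491  0.2306] [-0.42 -0.24  2.    0.    1.38 -1.99]
[316.14501801 213.42415194]
[316.99289887 221.67960382]
[ 294  179   44   86 1925] [315.8 218.7] [ 0.4701 -0.1513  0.156 ]
[584 196  28  84 862] [597.2 237.7] [0.4857 0.0578 0.156 ]
[612 214  28  19 454] [626.4 223.7] [0.4745 0.0761 0.156 ]
[   20   262   598   138 28554] [317.6 357.8] [ 0.5978 -0.1503  0.156 ]
```

View pics/w1.png

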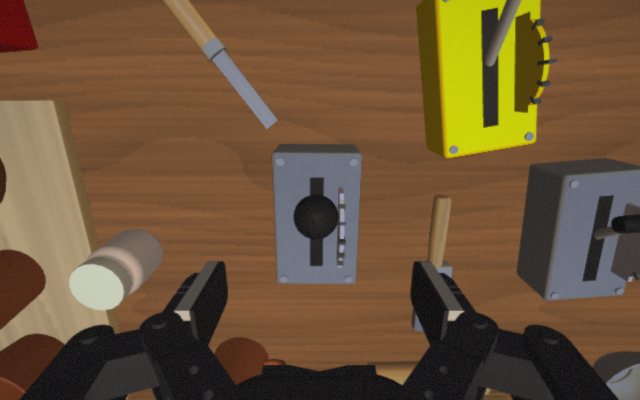

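The wrist view shows the ball at (316,216), between the open fingers and about 3 px from the prediction. I descend straight over it and pinch along y.

Request:
send_rows --series '[{"twist":[0,0,0],"delta_pos":[-3,-2,30],"jaw":100},{"twist":[0,0,0],"delta_pos":[-3,-2,60],"jaw":100},{"twist":[0,0,0],"delta_pos":[-3,-2,85],"jaw":100},{"twist":[0,0,0],"delta_pos":[-3,-2,97],"jaw":100},{"twist":[0,0,0],"delta_pos":[-3,-2,97],"jaw":100}]'

```text
time_s: 2.45
position: [0.4665, -0.1493, 0.1324]
orientation: [-0.001, 1.0, 0.001, -0.002]
ft_force: [-0.1, 0.6, 0.2]
width: 0.998
gripper_force: 0.0
```

Request:
send_rows --series '[{"twist":[0,0,0],"delta_pos":[0,0,0],"jaw":20},{"twist":[0,0,0],"delta_pos":[0,0,0],"jaw":20},{"twist":[0,0,0],"delta_pos":[0,0,0],"jaw":20},{"twist":[0,0,0],"delta_pos":[0,0,0],"jaw":20},{"twist":[0,0,0],"delta_pos":[0,0,0],"jaw":20}]' --squeeze 25

```text
time_s: 2.95
position: [0.4685, -0.1512, 0.1356]
orientation: [0.0, 1.0, -0.0, 0.001]
ft_force: [-0.2, -0.5, 4.9]
width: 0.355
gripper_force: 24.5
```

Request:
send_rows --series '[{"twist":[0,0,0],"delta_pos":[-9,0,-5],"jaw":20},{"twist":[0,0,0],"delta_pos":[-18,0,-8],"jaw":20},{"twist":[0,0,0],"delta_pos":[-27,0,-10],"jaw":20},{"twist":[0,0,0],"delta_pos":[-36,0,-11],"jaw":20},{"twist":[0,0,0],"delta_pos":[-44,0,-11],"jaw":20}]'

```text
time_s: 3.45
position: [0.513, -0.1515, 0.1458]
orientation: [0.0, 1.0, -0.001, 0.0]
ft_force: [-2.2, -3.9, 0.7]
width: 0.356
gripper_force: 25.7
```

```bash
python3 - <<'E'
from h import *
a=grab_frame("scene");o=get_obs();print(o["position"],o["width"],o["gripper_force"],o["ft_force"])
cv2.imwrite("pics/s2.png",cv2.resize(a[140:270,260:470],None,fx=3,fy=3))
E
```

```text
[ 0.51401446 -0.15151249  0.1457862 ] 0.3576476065611848 25.64619094133377 [ 0.12580024 -5.40128283 -0.17549345]
```

View pics/s2.png

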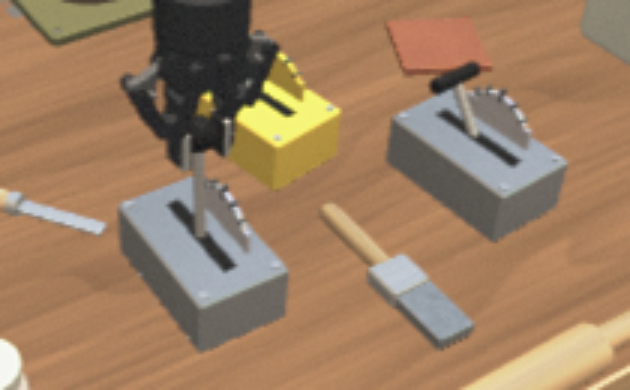

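The crop shows the ball held between the fingers at about (205,130), with the lever upright over mid-slot and the crossbar lever untouched. I open and go straight up.

Request:
send_rows --series '[{"twist":[0,0,0],"delta_pos":[0,0,0],"jaw":100},{"twist":[0,0,0],"delta_pos":[0,0,0],"jaw":100},{"twist":[0,0,0],"delta_pos":[0,0,0],"jaw":100},{"twist":[0,0,0],"delta_pos":[0,0,0],"jaw":100},{"twist":[0,0,0],"delta_pos":[0,0,0],"jaw":100}]'

```text
time_s: 4.0
position: [0.5119, -0.1507, 0.1454]
orientation: [0.0, 1.0, 0.0, 0.0]
ft_force: [-0.1, -0.5, 0.2]
width: 0.996
gripper_force: 0.0
```

Request:
send_rows --series '[{"twist":[0,0,0],"delta_pos":[0,0,-20],"jaw":100},{"twist":[0,0,0],"delta_pos":[0,0,-50],"jaw":100},{"twist":[0,0,0],"delta_pos":[0,0,-90],"jaw":100},{"twist":[0,0,0],"delta_pos":[0,0,-120],"jaw":100},{"twist":[0,0,0],"delta_pos":[0,0,-120],"jaw":100}]'

```text
time_s: 4.5
position: [0.5143, -0.1518, 0.2717]
orientation: [0.0, 1.0, -0.002, 0.005]
ft_force: [-0.1, 0.1, 0.8]
width: 0.998
gripper_force: 0.0
```

```bash
python3 - <<'E'
from h import *
a=grab_frame("scene");c=camera_info("wrist");w=grab_frame("wrist");o=get_obs();print(o["time_s"],o["position"],o["width"],o["ft_force"])
cv2.imwrite("pics/s3.png",cv2.resize(a[140:270,260:470],None,fx=3,fy=3))
T=np.array(c["camera_from_world"]);K=np.array(c["intrinsics"])
q=K@(T[:3,:3]@[.512,-.151,.17]+T[:3,3]);e=(q[:2]/q[2]).astype(int);print("expected",e)
m,s,_=blob(w,(e[0]-40,e[1]-40,e[0]+40,e[1]+40),lambda p:p.max(2)<45);print(m,s,onz("wrist",m,.17,c))
cs,ss,_=blob(a,(315,160,350,195),lambda p:p.max(2)<60);print(cs,ss,onz("scene",cs,.17),tri(ray("scene",cs),ray("wrist",m,c)))
E
```

```text
4.6 [ 0.51214884 -0.15095361  0.26615568] 1.0012475861763004 [ 1.29927055  0.23969714 -0.42051649]
expected [319 198]
[318.68516912 195.77883781] [  21   18   39   40 1153] [ 0.50966474 -0.1517568   0.17      ]
[325.95049505 184.47524752] [  6  19  11  12 101] [ 0.51556218 -0.15311495  0.17      ] (array([ 0.51122751, -0.1512067 ,  0.16613069]), np.float64(0.0012526676665577227))
```

View pics/s3.png

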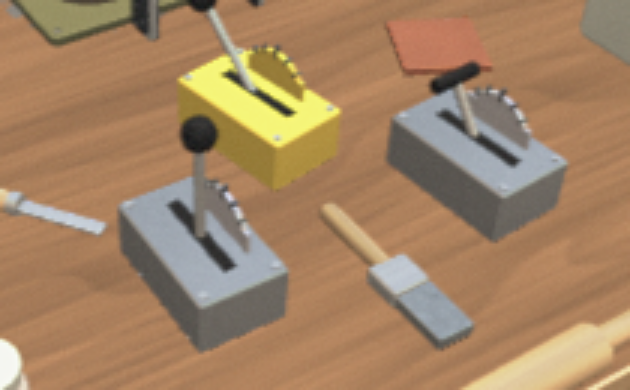

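The lever stands free and upright, ball at crop (199,133). It measures x = 0.511 against the box centre at 0.512, well within tolerance, and the crossbar is unchanged at (456,78).

```bash
python3 -c "
from workcell import *
print(sign_off())"
```

```text
the job is handed in; nothing more can be done
None
```

The speed lever stands straight up (ball within about 2 mm of the box centre along the slot) and is let go, the crossbar lever looks unmoved, and the job was handed in after about 4.6 s.

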